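# Slide a loaded sample tray over the step onto the bench balance

## Robot

A 6-joint arm with a two-finger parallel gripper is mounted at the origin on the work surface. World frame = base frame: x ahead of the robot, y to its left, z up, the work surface at z = 0. Lengths are in m, angles in rad, forces in N, time in s.
With the tool pointing down it reaches from about 0.35 to 1 m from the base axis. Payload 7.1 kg.
Tool frame: the origin (TCP) lies midway between the tips of the shut fingers; the grasp point (between the pads) lies 19 mm behind it; z points along the fingers, y is the line along which they close (so a half turn about z gives the same grasp; the last joint's range is limited). The gripper opens to 85 mm and grips with 20 to 120 N. Pads are 22 mm wide; open, the fingers measure 114 mm over their backs; the gripper's body (76 mm by 85 mm) begins 54 mm behind the grasp point. The pads swing forward as they close: fully open they stand 13 mm farther back than shut.
Start: joints at [1.205, 0.423, 1.63, -0, 1.089, -0.019], TCP at [0.212, 0.588, 0.231] pointing down, gripper open.
Joint ranges: [-3, 3], [-0.9, 2.11], [0.09, 2.58], [-1.31, 4.45], [0.11, 2.69], [-2.54, 2.54]. Speed limits (rad/s): [2.39, 2.39, 3.01, 3.14, 3.14, 3.14].

## Interface

Orientations are given as a unit quaternion [x, y, z, w].
In Python, from workcell import sense, vision, job gives the robot as it stands.
- The arm moves only by the tool move_arm, never from a script. Its argument "moves" is a list of rows, each an object with "offset": the shift along the world's x, y, z scaled (see below), a list of three; "twist": the turn, a rotation vector about the world's x, y, z scaled (see below), a list of three; "hand": the finger opening in mm, from 0 to 85.4. In form: [{"offset": [x, y, z], "twist": [ax, ay, az], "hand": hand}, ...]. A call has 1 to 8 rows; each row shifts and turns the commanded pose from where the row before left it; what a row does not reach is not made up. The controller multiplies each number of a shift by 0.075 m and each number of a turn by pi rad. A row lasts 1/12 s, in which the tool goes at most 41.7 mm and 7.16 degrees, less where a joint would pass 70% of its speed; a pose out of reach is approached as far as the arm can. A call with a number of a shift or a turn outside -1 to 1 is refused whole. A call with a gripper value outside its range is refused whole. The fingers move at their own pace and stop on an object; the grip force is fixed at half the most. Time passes only in rows, so rows that do not move let the fingers close. It gives the time, the measured TCP pose, the force and the opening at its end, in the units of the state.
- sense(): the state, without advancing time (a new reading comes with each control period).
- vision.capture(name): name is "scene" or "top"; returns the picture (384x512x3 uint8, red, green, blue); there is no depth.
- vision.camera_model(name): a dict with "fx", "fy", "cx", "cy" (pixels), "world_from_camera" (4x4, takes a point from camera to world coordinates). Camera axes: x right, y down, z forward; pixel columns grow to the right and rows downward; lengths in m; the calibration is good to about 2 mm. A picture is of the moment at which its call begins. camera_model takes no time and is no camera call.
- job.job_done(): hands the job in, once; it reports no verdict.
The state is a dict: "time_s": time; "joint_positions": joint angles; "joint_vel": joint speeds; "joint_torque": joint torques, N m; "ee_pos": TCP position; "orientation": TCP orientation; "force": force on the tool from outside, world axes, zero at the start; "wrist_torque": the same for the moment, N m; "width": opening from 0.0 (shut) to 1.0 (fully open).
Only numpy, scipy, OpenCV 4.12 (cv2) and the standard library are available. Lean on these libraries where they do the work, as an engineer would, in place of code of your own. Each camera call takes 0.05 s, during which the arm holds its last target. There are 200 camera calls.

## Task

Slide the blue sample tray, with its jar standing on it, from the scissor jack up over the small step onto the balance deck, and push it gently home until it is felt to bear against the yellow bumper of the red stop, square to the stop and centred on it; then let go. Do not lift the tray across: raise only its nose over the step, keep its tail on the jack until the nose is over the deck, and let the tray rest across both for a moment before sliding on. The deck and stop are delicate (keep every push under 20 N), the jar must stay upright and the things round about must be left alone.

Things in the scene. Friction and masses are not known exactly. Their poses are not given: they have to be found in the camera images.
- tray: blue plastic tray 180 x 130 mm, 0.35 kg, floor 4 mm thick, rim 12 mm high, flat underside; origin at the centre of its underside; x towards its nose (the way it is to go), y to its left, z up. At its tail a white upright grip plate, 12 mm thick in x, 60 mm wide in y, its centre 78 mm behind the origin, its top 60 mm above the underside. Friction on jack and deck roughly 0.3 to 1.2
- tray_nose (a point): middle of the tray's lower front edge (90 mm ahead of the tray's origin), axes as the tray's
- tray_tail (a point): middle of the tray's lower rear edge (90 mm behind the tray's origin), axes as the tray's
- tray_grip (a point): centre of the top of the white grip plate (78 mm behind the tray's origin, 60 mm above the underside), axes as the tray's; pinch the plate here from above with the fingers fore and aft of it, 15 to 20 mm below this point; held so, the tray follows the gripper rigidly
- jar: amber jar with a white lid, 52 mm across, 75 mm high, about 0.2 kg (varies), standing loose on the tray's floor; origin at the centre of its underside, z up
- jack: scissor jack, fixed: aluminium platform 200 mm (x) x 160 mm (y) with its top 60 mm above this origin, which lies below the centre; x points to the balance. Set at a slightly different height each time: its top is 3 to 6 mm lower than the balance deck
- deck: bench balance, fixed: orange body with a green panel on its right side, flat dark steel deck 250 mm (x) x 200 mm (y) with a square edge, its top 63 mm above this origin; origin at the centre of its underside; x is the way the tray slides in, z up
- deck_edge (a point): middle of the deck's top front edge (the step, 125 mm before the deck's origin), axes as the deck's; the jack's platform ends 4 to 10 mm before it
- stop: red stop fence fixed on the deck, 120 mm wide (y), 32 mm high, rigid, clamped at a different distance each time (face 213 to 229 mm past the deck's front edge), carrying a yellow bumper bar in front; origin on the deck's top, in the middle of the lower edge of the red face that looks to the step; x away from the step
- stop_face (a point): same point as the stop's origin, axes as the stop's. The yellow bumper bar (100 mm wide, 2 to 12 mm above the deck, rigid) stands before it, its face 6 to 20 mm nearer the step: screwed out differently each time, not measured, to be found by feel. The tray's nose ends against the bumper, so 6 to 20 mm before this point
- reagent: bystander: green bottle with a blue cap, 64 mm across, 110 mm high; origin at the centre of its underside
- beaker: bystander: glass beaker, 68 mm across, 80 mm high; origin at the centre of its underside
- punch: bystander: blue hole punch, 110 x 60 mm, 51 mm high; origin at the centre of its underside
Not all that is in view belongs to the job. What is shaped like the tray but turquoise is not meant. Leave any pink look-alike of the jar alone.

How it is judged:
By the outcome, as a careful person would: the job done as asked, in the order asked, and still so for the second after the job is handed in, with the robot touching nothing.
It also fails if it takes over 70 s, if anything falls off the work surface, if the arm or the gripper's body presses on something with over 40 N, if the wrist force passes 120 N, or if a joint passes its speed limit or range.

## Working session

There is one attempt and no reset: what is moved stays moved. The work goes in short steps, Python scripts to look and compute and a tool call to move; the robot and the scene stay as the last step left them, time stands still between calls to the robot, and variables do not carry over. Pictures are saved under pics/ and viewed, on a budget of 10 in all, crops included, one or two more only if the job needs it, and the job is handed in when it is done.

Besides the shell and the picture viewer there is one more tool, called as a command line: name --argument value ..., lists and objects as JSON in quotes. move_arm: Moves the arm, as the interface text tells. Shifts and turns lie within -1 to 1; 1 stands for 0.075 m of shift or pi rad of turn. Its arguments: {"type":"object","properties":{"moves":{"type":"array"}},"required":["moves"]}

```bash
mkdir -p pics; ls
python3 - <<'E'
from workcell import sense, vision, job
import cv2, numpy as np
for n in ("scene","top"):
    im=vision.capture(n); cv2.imwrite(f"pics/{n}0.png",im[:,:,::-1]); 
    m=vision.camera_model(n); print(n,{k:(np.round(v,4).tolist()) for k,v in m.items()})
s=sense(); print(s)
E
```

```text
pics
scene {'fx': 436.2122, 'fy': 436.2122, 'cx': 251.1502, 'cy': 187.431, 'world_from_camera': [[-0.5373, 0.6645, -0.5194, 1.1967], [0.8434, 0.4306, -0.3214, 0.3231], [0.01, -0.6107, -0.7918, 0.999], [0.0, 0.0, 0.0, 1.0]]}
top {'fx': 410.0373, 'fy': 410.0373, 'cx': 252.0158, 'cy': 190.1217, 'world_from_camera': [[-0.0236, -0.9929, 0.1168, 0.4807], [-0.9997, 0.024, 0.002, -0.0267], [-0.0048, -0.1167, -0.9932, 1.1719], [0.0, 0.0, 0.0, 1.0]]}
{'time_s': 0.1, 'joint_positions': array([ 1.20502676e+00,  4.23786304e-01,  1.63060662e+00,  4.05064579e-05,
        1.08859443e+00, -1.90076839e-02]), 'joint_vel': array([-0.00118178, -0.00135023, -0.00310221, -0.00094865,  0.00012192,
       -0.00038072]), 'joint_torque': array([ 9.07392587e-04, -5.58424973e+01, -2.82446158e+01, -6.21698405e-05,
        2.89283686e-03,  2.96068151e-05]), 'ee_pos': array([0.21220364, 0.58735161, 0.23061249]), 'orientation': array([ 1.72522801e-01,  9.85005277e-01, -6.81050767e-04, -1.50941774e-04]), 'force': array([ 0.73142473, -0.69358321, -0.13232552]), 'wrist_torque': array([-0.03786956, -0.04349087,  0.05764236]), 'width': 0.9999519635373793}
```

View pics/top0.png

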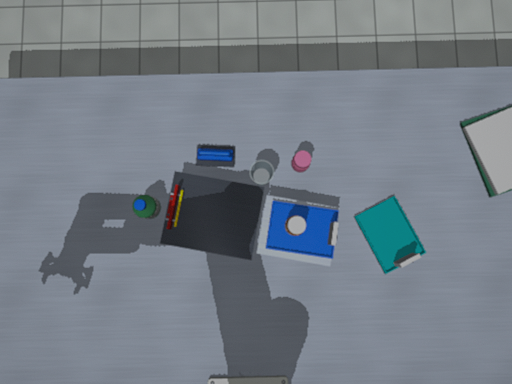

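View pics/scene0.png

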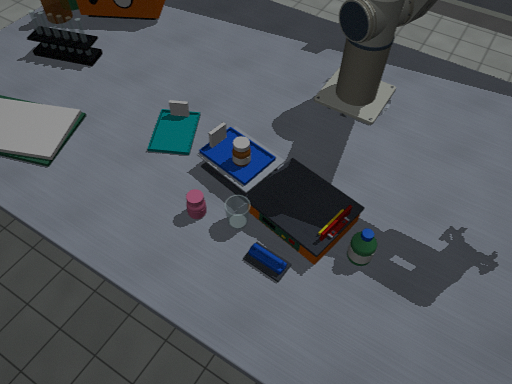

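Top view: the tray is at about (302,228) with its grip plate at (334,233) and the jar at (297,225). The deck is at (212,215), with the red stop at (172,205) and its yellow bumper at (179,208). The tray slides image-left, which is about +y. The scene view agrees: tray (237,155), deck (305,205), beaker close to the step at (237,210).

```bash
cat > h.py <<'E'
import numpy as np, cv2
from workcell import sense, vision
def ray(n,uv):
    m=vision.camera_model(n); T=np.array(m["world_from_camera"])
    uv=np.atleast_2d(np.asarray(uv,float))
    d=np.c_[(uv[:,0]-m["cx"])/m["fx"],(uv[:,1]-m["cy"])/m["fy"],np.ones(len(uv))]@T[:3,:3].T
    return T[:3,3],d
def onz(n,uv,z):
    o,d=ray(n,uv); return o+d*((z-o[2])/d[:,2])[:,None]
def tri(uva,uvb):
    o1,d1=ray("top",uva); o2,d2=ray("scene",uvb); d1,d2=d1[0],d2[0]
    t=np.linalg.lstsq(np.c_[d1,-d2],o2-o1,rcond=None)[0]
    a,b=o1+t[0]*d1,o2+t[1]*d2; return (a+b)/2,np.linalg.norm(a-b)
def masks(im):
    h,s,v=[c.astype(int) for c in cv2.split(cv2.cvtColor(im,cv2.COLOR_RGB2HSV))]
    return dict(blue=(abs(h-112)<8)&(s>180)&(v>90),red=((h<6)|(h>174))&(s>150)&(v>60),
      yellow=(abs(h-28)<7)&(s>140)&(v>80),dark=(v<58),white=(s<50)&(v>150))
def blobs(mask,amin=25):
    n,l,st,c=cv2.connectedComponentsWithStats(mask.astype(np.uint8))
    return [(c[i].round(1).tolist(),int(st[i,4]),l==i) for i in range(1,n) if st[i,4]>=amin]
def quad(m):
    c=max(cv2.findContours(m.astype(np.uint8),cv2.RETR_EXTERNAL,cv2.CHAIN_APPROX_NONE)[0],key=cv2.contourArea)
    hull=cv2.convexHull(c)
    return cv2.approxPolyN(hull,4,ensure_convex=True).reshape(-1,2)
E
python3 - <<'E'
from h import *
for n in ("top","scene"):
    im=cv2.imread(f"pics/{n}0.png")[:,:,::-1].copy(); M=masks(im)
    for k,m in M.items():
        for c,a,l in blobs(m,20):
            if n=="top" and not(120<c[0]<350 and 130<c[1]<280): continue
            if n=="scene" and not(180<c[0]<380 and 90<c[1]<290): continue
            r=cv2.minAreaRect(np.argwhere(l)[:,::-1].astype(np.float32))
            print(n,k,c,a,np.round(r[1],1),round(r[2],1),quad(l).tolist() if a>400 else "")
im=cv2.imread("pics/top0.png")[140:290,120:350]; cv2.imwrite("pics/topc.png",cv2.resize(im,None,fx=3.4,fy=3.4,interpolation=cv2.INTER_CUBIC))
E
```

```text
top blue [214.7, 154.4] 373 [34.4 10.8] 3.2 
top blue [139.4, 204.1] 103 [10. 11.] 90.0 
top blue [301.3, 229.4] 2582 [66.7 47.6] 8.4 [[337, 210], [332, 258], [266, 247], [273, 201]]
top red [171.7, 206.0] 183 [ 5.9 44.3] 11.3 
top yellow [178.2, 207.7] 104 [ 2.9 36.9] 11.3 
top dark [219.1, 147.3] 84 [33.5  6.1] 10.6 
top dark [176.7, 199.4] 103 [ 2.8 41.2] 12.3 
top dark [217.7, 219.8] 4872 [91.9 72.8] 10.0 [[250, 259], [150, 241], [182, 199], [267, 170]]
top white [261.1, 143.5] 10330 [ 89.4 414.8] 89.5 [[-18, 200], [154, 96], [364, 96], [540, 172]]
top white [333.3, 178.9] 89 [ 6. 28.] 90.0 
top white [142.5, 185.3] 81 [12. 24.] 90.0 
top white [321.5, 236.3] 3326 [ 92.2 123.5] 86.5 [[382, 273], [250, 281], [266, 196], [374, 175]]
top white [296.6, 224.8] 244 [16. 17.] 90.0 
top white [154.7, 260.5] 1607 [120.8  36.3] 1.4 [[198, 283], [91, 280], [80, 256], [213, 232]]
top white [133.4, 264.6] 45 [ 2. 26.] 90.0 
top white [338.7, 273.7] 52 [ 4. 23.] 90.0 
scene blue [221.5, 149.3] 521 [23.6 38.4] 57.3 [[231, 157], [219, 165], [199, 150], [239, 124]]
scene blue [252.9, 164.2] 623 [29.4 39. ] 35.4 [[275, 157], [244, 183], [228, 171], [250, 140]]
scene blue [367.5, 233.2] 93 [ 9. 11.] 90.0 
scene blue [269.5, 254.1] 152 [38.   5.4] 33.0 
scene red [334.5, 221.3] 100 [ 2.8 40.3] 45.0 
scene red [336.7, 228.6] 47 [ 4.2 15.6] 45.0 
scene yellow [329.7, 222.1] 79 [ 2.1 33.2] 45.0 
scene dark [240.3, 154.1] 78 [16.8  9.1] 7.6 
scene dark [297.0, 205.1] 6637 [158.5  74.5] 35.7 [[369, 209], [310, 268], [196, 162], [293, 158]]
scene dark [240.8, 164.6] 28 [15.   3.6] 3.8 
scene dark [243.2, 198.8] 22 [10.8  2. ] 36.9 
scene dark [359.2, 244.3] 236 [26.4 21.9] 26.6 
scene dark [266.0, 265.8] 427 [43.8 22.7] 33.7 [[292, 264], [277, 282], [242, 258], [256, 242]]
scene dark [355.4, 260.7] 63 [24.7 10.1] 33.0
```

View pics/topc.png

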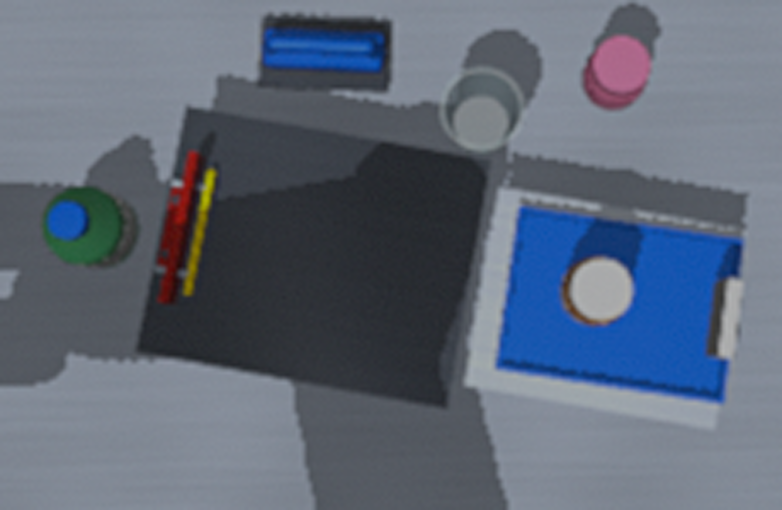

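The crop shows deck corners at crop (188,108), (488,163), (447,407), (138,352) and tray corners at (520,207), (497,370), (723,402), (742,238). The bumper is the yellow line from (211,170) to (188,293), and the red face lies left of it. I'll fit sub-pixel edges next.

```bash
cat >> h.py <<'E'
def edge(g,p,q,w=4,trim=.12):
    """sub-pixel line near p-q: strongest gradient across it, robust fit"""
    p,q=np.array(p,float),np.array(q,float); d=(q-p)/np.linalg.norm(q-p); n=np.array([-d[1],d[0]])
    s=np.arange(-w,w+.01,.25); pts=[]
    for t in np.linspace(trim,1-trim,60):
        xy=p+(q-p)*t+s[:,None]*n
        pr=cv2.remap(g,xy[:,:1].astype(np.float32),xy[:,1:].astype(np.float32),cv2.INTER_LINEAR).ravel()
        gr=np.abs(np.gradient(cv2.GaussianBlur(pr[None],(9,1),2)[0])); gr=np.where(gr>.5*gr.max(),gr,0)
        if gr.max()>1: pts.append(p+(q-p)*t+(s@gr/gr.sum())*n)
    l=cv2.fitLine(np.array(pts,np.float32),cv2.DIST_HUBER,0,.01,.01).ravel(); return l[2:],l[:2]
def cross(a,b):
    t=np.linalg.solve(np.c_[a[1],-b[1]],b[0]-a[0]); return a[0]+a[1]*t[0]
def corners(g,c,**k):
    L=[edge(g,c[i],c[(i+1)%4],**k) for i in range(4)]
    return np.array([cross(L[i-1],L[i]) for i in range(4)])
def frame(P):  # P: 4 world corners, order front-left, rear-left, rear-right, front-right
    f,r=(P[0]+P[3])/2,(P[1]+P[2])/2; x=f-r
    yl=(P[0]+P[1])/2-(P[2]+P[3])/2
    return (f+r)/2,f,r,np.degrees(np.arctan2(x[1],x[0])),np.degrees(np.arctan2(yl[1],yl[0]))-90,np.linalg.norm(x),np.linalg.norm(yl)
E
python3 - <<'E'
from h import *
im=cv2.imread("pics/top0.png"); g=im.astype(np.float32).mean(2); rmb=im[:,:,0].astype(np.float32)-im[:,:,2]
np.set_printoptions(precision=4,suppress=True)
o=lambda L:np.array(L)/3.4+[120,140]
# front = image left; left = +? slide dir +y, left is -x = image down
dk=corners(g,o([(138,352),(447,407),(488,163),(188,108)]))
tr=corners(rmb,o([(497,370),(723,402),(742,238),(520,207)]))
jk=edge(g,o([(467,387)])[0],o([(716,428)])[0])
for nm,c,z in(("deck",dk,.063),("tray",tr,.0705)):
    P=onz("top",c,z); print(nm,c.tolist());print(P);
    for v in frame(P): print("   ",v)
M=masks(im[:,:,::-1].copy())
for k,z in(("red",.095),("yellow",.075)):
    c,a,l=[b for b in blobs(M[k]) if b[0][0]<190 and b[0][0]>160][0]
    uv=np.argwhere(l)[:,::-1]; P=onz("top",uv,z); r=cv2.minAreaRect(P[:,:2].astype(np.float32)); print(k,P.mean(0),r)
for uv,z in(((296.6,224.8),.14),((334,233),.1185),((261,172),.0)): print(onz("top",uv,z))
d=onz("top",[jk[0],jk[0]+jk[1]*50],.0585); print("jack side",d)
# scene-view check of plate top / lid triangulated
ims=cv2.imread("pics/scene0.png")[:,:,::-1].copy()
cv2.imwrite("pics/scenec.png",cv2.resize(ims[100:270,185:385],None,fx=3.5,fy=3.5,interpolation=cv2.INTER_CUBIC)[:,:,::-1])
E
```

```text
deck [[159.59873962402344, 242.80621337890625], [254.67955017089844, 260.4863586425781], [264.5890808105469, 186.9355010986328], [174.38031005859375, 170.71136474609375]]
[[ 0.4747  0.227   0.063 ]
 [ 0.4219 -0.0271  0.063 ]
 [ 0.619  -0.0589  0.063 ]
 [ 0.6698  0.187   0.063 ]]
    [0.5463 0.082  0.063 ]
    [0.5722 0.207  0.063 ]
    [ 0.5204 -0.043   0.063 ]
    78.29479844674383
    79.62201488372227
    0.25533308374497043
    0.1993892220787211
tray [[265.3848571777344, 248.2406463623047], [332.8128967285156, 258.4436340332031], [339.8163146972656, 210.2259979248047], [272.39825439453125, 200.18934631347656]]
[[ 0.4537 -0.0563  0.0705]
 [ 0.4228 -0.2342  0.0705]
 [ 0.5502 -0.259   0.0705]
 [ 0.5816 -0.0787  0.0705]]
    [ 0.5021 -0.1571  0.0705]
    [ 0.5177 -0.0675  0.0705]
    [ 0.4865 -0.2466  0.0705]
    80.1175770244501
    79.52689842365587
    0.18175474043477494
    0.12976022106283078
red [0.5706 0.188  0.095 ] ((0.5701466798782349, 0.1899845451116562), (0.015627369284629822, 0.11640366911888123), 78.58122253417969)
yellow [0.5671 0.1746 0.075 ] ((0.5664225816726685, 0.17485970258712769), (0.007966374978423119, 0.09863734990358353), 78.48698425292969)
[[ 0.5118 -0.1343  0.14  ]]
[[ 0.4893 -0.2312  0.1185]]
[[ 0.6707 -0.0515  0.    ]]
jack side [[ 0.4219 -0.1307  0.0585]
 [ 0.3955 -0.2613  0.0585]]
```

View pics/scenec.png

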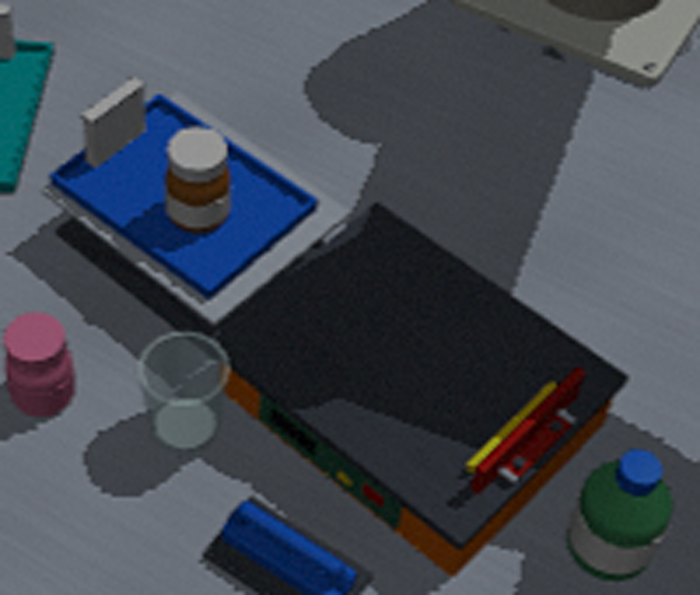

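The scene view agrees: the tray sits on the jack with its nose just short of the step, the jar is near the middle, and nothing stands in the tray's path.

Measurements:

| Item | Value |
|---|---|
| Deck and stop yaw | about 78.5° |
| Stop offset from deck centreline | about 1 mm |
| Tray yaw | about 80.1° |
| Tray offset | about 4.5 mm right of the centreline |
| Tray nose | about 31 mm before the edge |

The deck's fitted front edge strayed: it gave a length of 255 mm where 250 mm was expected. I'll rely on the sides and back edge instead. Next I move to the grip plate.

move_arm --moves '[{"offset": [0.27,-0.37,0],"twist": [0,0,0.007],"hand": 60},{"offset": [0.27,-0.37,0],"twist": [0,0,0.007],"hand": 60},{"offset": [0.27,-0.37,0],"twist": [0,0,0.007],"hand": 60},{"offset": [0.27,-0.37,0],"twist": [0,0,0.007],"hand": 60},{"offset": [0.27,-0.37,0],"twist": [0,0,0.007],"hand": 60},{"offset": [0.27,-0.37,0],"twist": [0,0,0.007],"hand": 60},{"offset": [0.27,-0.37,0],"twist": [0,0,0.007],"hand": 60},{"offset": [0.27,-0.37,0],"twist": [0,0,0.0065],"hand": 60}]'

```text
time_s: 0.77
ee_pos: [0.3749, 0.3642, 0.2311]
orientation: [0.085, 0.996, -0.0, -0.0]
force: [0.4, -0.8, -0.2]
width: 0.705
```

move_arm --moves '[{"offset": [0.27,-0.37,0],"twist": [0,0,0],"hand": 60},{"offset": [0.27,-0.37,0],"twist": [0,0,0],"hand": 60},{"offset": [0.27,-0.37,0],"twist": [0,0,0],"hand": 60},{"offset": [0.27,-0.37,0],"twist": [0,0,0],"hand": 60},{"offset": [0.27,-0.37,0],"twist": [0,0,0],"hand": 60},{"offset": [0.27,-0.37,0],"twist": [0,0,0],"hand": 60},{"offset": [0,-0.48,0],"twist": [0,0,0],"hand": 50},{"offset": [0,-0.48,0],"twist": [0,0,0],"hand": 50}]'

```text
time_s: 1.43
ee_pos: [0.4966, 0.1257, 0.231]
orientation: [0.086, 0.996, -0.0, -0.0]
force: [0.6, 0.3, 0.0]
width: 0.586
```

move_arm --moves '[{"offset": [0,-0.48,0],"twist": [0,0,0],"hand": 50},{"offset": [0,-0.48,0],"twist": [0,0,0],"hand": 50},{"offset": [0,-0.48,0],"twist": [0,0,0],"hand": 50},{"offset": [0,-0.48,0],"twist": [0,0,0],"hand": 50},{"offset": [0,-0.48,0],"twist": [0,0,0],"hand": 50},{"offset": [0,-0.48,0],"twist": [0,0,0],"hand": 50},{"offset": [0,-0.48,0],"twist": [0,0,0],"hand": 50},{"offset": [0,-0.48,0],"twist": [0,0,0],"hand": 50}]'

```text
time_s: 2.1
ee_pos: [0.4953, -0.1624, 0.2311]
orientation: [0.086, 0.996, 0.0, -0.0]
force: [0.8, 0.2, -0.5]
width: 0.588
```

move_arm --moves '[{"offset": [-0.04,-0.47,0],"twist": [0,0,0],"hand": 50},{"offset": [-0.04,-0.47,0],"twist": [0,0,0],"hand": 50},{"offset": [0,0,-0.3],"twist": [0,0,0],"hand": 50},{"offset": [0,0,0],"twist": [0,0,0],"hand": 50}]'

```text
time_s: 2.43
ee_pos: [0.4877, -0.2322, 0.2059]
orientation: [0.088, 0.996, 0.001, -0.002]
force: [-1.5, 1.4, -1.2]
width: 0.586
```

Run:
```python
from h import *
np.set_printoptions(precision=4,suppress=True)
im=cv2.imread("pics/top0.png")[:,:,::-1].copy()
h,s,v=cv2.split(cv2.cvtColor(im,cv2.COLOR_RGB2HSV))
m=(s<70)&(v>135); m[:, :327]=0; m[:,342:]=0; m[:218]=0; m[247:]=0
for c,a,l in blobs(m,10): 
    P=onz("top",np.argwhere(l)[:,::-1],.1185); print(c,a,P.mean(0),cv2.minAreaRect(P[:,:2].astype(np.float32)))
print(im[233,326:346].tolist())
print(sense()["ee_pos"])
```

```text
[337.1, 233.4] 237 [ 0.4882 -0.2391  0.1185] ((0.49200841784477234, -0.236464723944664), (0.025424400344491005, 0.07154678553342819), 87.19654846191406)
[[25, 86, 179], [26, 88, 180], [42, 77, 147], [58, 65, 81], [58, 58, 55], [64, 65, 64], [134, 134, 135], [172, 173, 174], [171, 172, 172], [169, 171, 171], [164, 165, 167], [145, 151, 157], [129, 138, 150], [128, 137, 150], [129, 137, 150], [129, 136, 149], [129, 137, 149], [130, 138, 150], [130, 139, 151], [129, 137, 150]]
[ 0.4877 -0.2322  0.2059]
```

The plate top centre is near (0.488, -0.233) and the TCP is over it. Next I descend and check before closing.

move_arm --moves '[{"offset": [0,-0.01,-0.33],"twist": [0,0,0],"hand": 50},{"offset": [0,0,-0.33],"twist": [0,0,0],"hand": 50},{"offset": [0,0,-0.33],"twist": [0,0,0],"hand": 50},{"offset": [0,0,-0.33],"twist": [0,0,0],"hand": 50},{"offset": [0,0,-0.3],"twist": [0,0,0],"hand": 50},{"offset": [0,0,0],"twist": [0,0,0],"hand": 50},{"offset": [0,0,0],"twist": [0,0,0],"hand": 50}]'

```text
time_s: 3.02
ee_pos: [0.4891, -0.2307, 0.0868]
orientation: [0.086, 0.996, 0.001, -0.002]
force: [0.4, -0.2, 0.3]
width: 0.586
```

Run:
```python
from h import *
a=vision.capture("scene")[90:200,170:330]; b=vision.capture("top")[170:290,250:370]
a=cv2.resize(a,None,fx=3,fy=3,interpolation=3); b=cv2.resize(b,None,fx=2.75,fy=2.75,interpolation=3)
cv2.imwrite("pics/pre.png",np.hstack([a[:330],b[:330]])[:,:,::-1][:, :800])
s=sense(); print(s["ee_pos"],s["force"],s["orientation"])
```

```text
[ 0.49072608 -0.23180412  0.0886237 ] [0.34321575 0.13285474 0.57546867] [ 8.57632312e-02  9.96315336e-01 -2.16995225e-04  6.10967228e-04]
```

View pics/pre.png

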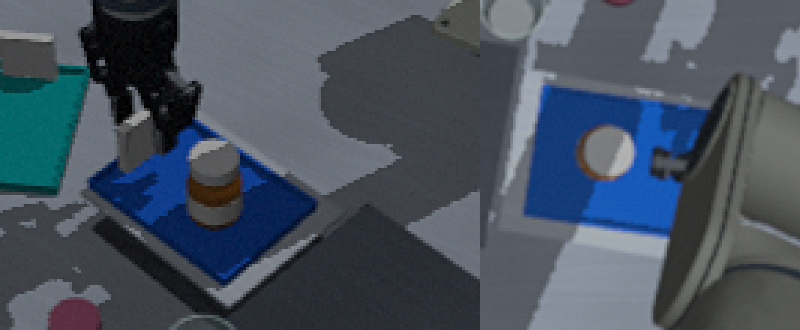

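The fingers stand fore and aft of the plate, and the jar is clear of the front finger (the jar is at about (213,185) in the left half). I'll go about 6 mm lower and close.

move_arm --moves '[{"offset": [-0.03,-0.015,-0.085],"twist": [0,0,0],"hand": 40},{"offset": [0,0,0],"twist": [0,0,0],"hand": 30},{"offset": [0,0,0],"twist": [0,0,0],"hand": 22},{"offset": [0,0,0],"twist": [0,0,0],"hand": 18},{"offset": [0,0,0],"twist": [0,0,0],"hand": 14},{"offset": [0,0,0],"twist": [0,0,0],"hand": 8},{"offset": [0,0,0],"twist": [0,0,0],"hand": 5},{"offset": [0,0,0],"twist": [0,0,0],"hand": 5}]'

```text
time_s: 3.78
ee_pos: [0.488, -0.2331, 0.0815]
orientation: [0.086, 0.996, -0.0, 0.0]
force: [-1.2, 1.6, 5.8]
width: 0.136
```

move_arm --moves '[{"offset": [0,0,0],"twist": [0,0,0],"hand": 5},{"offset": [0,0,0],"twist": [0,0,0],"hand": 5},{"offset": [0,0,0],"twist": [0,0,0],"hand": 5}]'

```text
time_s: 4.03
ee_pos: [0.488, -0.2331, 0.0815]
orientation: [0.086, 0.996, -0.0, 0.0]
force: [-0.7, 1.2, 5.5]
width: 0.136
```

```bash
cat > tl.py <<'E'
from h import *
def st():
    s=sense(); from scipy.spatial.transform import Rotation as R
    r=R.from_quat(s["orientation"]).as_matrix(); np.set_printoptions(precision=4,suppress=True)
    print("t",round(s["time_s"],2),"pos",s["ee_pos"],"F",s["force"].round(2),"M",s["wrist_torque"].round(2),"w",round(s["width"]*85.4,1))
    print("tool y yaw",np.degrees(np.arctan2(r[1,1],r[0,1])).round(2),"pitch(y up)",np.degrees(np.arcsin(r[2,1])).round(2),"roll(x up)",np.degrees(np.arcsin(r[2,0])).round(2))
    u=np.array([.1994,.9799]); f=np.array([.5219,-.0379]); d=s["ee_pos"][:2]-f
    print("tcp along/left of deck",d@u,d@[-u[1],u[0]],"F along/left",s["force"][:2]@u,s["force"][:2]@[-u[1],u[0]])
E
python3 -c "from tl import *; st()"
```

```text
t 4.03 pos [ 0.488  -0.2331  0.0815] F [-0.69  1.16  5.46] M [0.34 0.11 0.08] w 11.6
tool y yaw 80.12 pitch(y up) -0.0 roll(x up) -0.04
tcp along/left of deck -0.19805055055366017 -0.005661968694005422 F along/left 0.9962829904305434 0.9107981148569477
```

The plate is gripped (11.6 mm) at low force. Next I raise the nose about the tail edge (around 3.4°).

move_arm --moves '[{"offset": [0,0,0.003],"twist": [0.0046,-0.0008,0],"hand": 5},{"offset": [0,0,0.003],"twist": [0.0047,-0.0008,0],"hand": 5},{"offset": [0,0,0.003],"twist": [0.0046,-0.0008,0],"hand": 5},{"offset": [0,0,0.003],"twist": [0.0047,-0.0008,0],"hand": 5},{"offset": [0,0,0],"twist": [0,0,0],"hand": 5},{"offset": [0,0,0],"twist": [0,0,0],"hand": 5}]'

```text
time_s: 4.53
ee_pos: [0.4879, -0.2338, 0.082]
orientation: [0.086, 0.996, 0.029, 0.003]
force: [-1.8, -3.9, 4.3]
width: 0.13
```

```bash
python3 -c "from tl import *; st()"
```

```text
t 4.53 pos [ 0.4879 -0.2338  0.082 ] F [-1.76 -3.93  4.29] M [-1.17  0.31  0.02] w 11.1
tool y yaw 80.08 pitch(y up) 3.37 roll(x up) -0.04
tcp along/left of deck -0.19876357272860593 -0.005759329812596667 F along/left -4.20074165327026 0.9394537158206107
```

move_arm --moves '[{"offset": [0.004,0.055,0],"twist": [0,0,-0.0012],"hand": 5},{"offset": [0.004,0.067,0],"twist": [0,0,-0.0012],"hand": 5},{"offset": [0.004,0.067,0],"twist": [0,0,-0.0012],"hand": 5},{"offset": [0.004,0.067,0],"twist": [0,0,-0.0012],"hand": 5},{"offset": [0.004,0.067,0],"twist": [0,0,-0.0012],"hand": 5},{"offset": [0.004,0.067,0],"twist": [0,0,-0.0012],"hand": 5},{"offset": [0.004,0.067,0],"twist": [0,0,-0.0012],"hand": 5},{"offset": [0.004,0.067,0],"twist": [0,0,-0.0012],"hand": 5}]'

```text
time_s: 5.2
ee_pos: [0.4904, -0.1933, 0.0821]
orientation: [0.101, 0.994, 0.029, 0.003]
force: [-1.1, -4.7, 4.8]
width: 0.133
```

```bash
python3 -c "from tl import *; st()"
```

```text
t 5.2 pos [ 0.4904 -0.1933  0.0821] F [-1.12 -4.65  4.84] M [-1.43  0.21 -0.03] w 11.3
tool y yaw 78.41 pitch(y up) 3.38 roll(x up) -0.03
tcp along/left of deck -0.15855554428744156 -8.405935564027461e-05 F along/left -4.7827906628106565 0.1728512571104195
```

The nose is now over the deck edge, with no bump in the force. I'll slide about 30 mm further before lowering it.

move_arm --moves '[{"offset": [0.0135,0.066,0],"twist": [0,0,0],"hand": 5},{"offset": [0.0135,0.066,0],"twist": [0,0,0],"hand": 5},{"offset": [0.0135,0.066,0],"twist": [0,0,0],"hand": 5},{"offset": [0.0135,0.066,0],"twist": [0,0,0],"hand": 5},{"offset": [0.0135,0.066,0],"twist": [0,0,0],"hand": 5},{"offset": [0.0135,0.066,0],"twist": [0,0,0],"hand": 5},{"offset": [0,0,0],"twist": [0,0,0],"hand": 5}]'

```text
time_s: 5.78
ee_pos: [0.4963, -0.1629, 0.082]
orientation: [0.101, 0.994, 0.03, 0.003]
force: [-0.0, -1.7, 7.0]
width: 0.132
```

```bash
python3 -c "from tl import *; st()
im=vision.capture('top'); cv2.imwrite('pics/mid.png',im[:,:,::-1]); b=im[150:280,140:370]
cv2.imwrite('pics/midc.png',cv2.resize(b,None,fx=3.4,fy=3.4,interpolation=3)[:,:,::-1])"
```

```text
t 5.78 pos [ 0.4963 -0.1629  0.082 ] F [-0.03 -1.65  6.96] M [-0.67 -0.   -0.01] w 11.3
tool y yaw 78.42 pitch(y up) 3.42 roll(x up) 0.0
tcp along/left of deck -0.12755454103317446 0.00017354953655253222 F along/left -1.6239918013867336 -0.30170371296136467
```

View pics/midc.png

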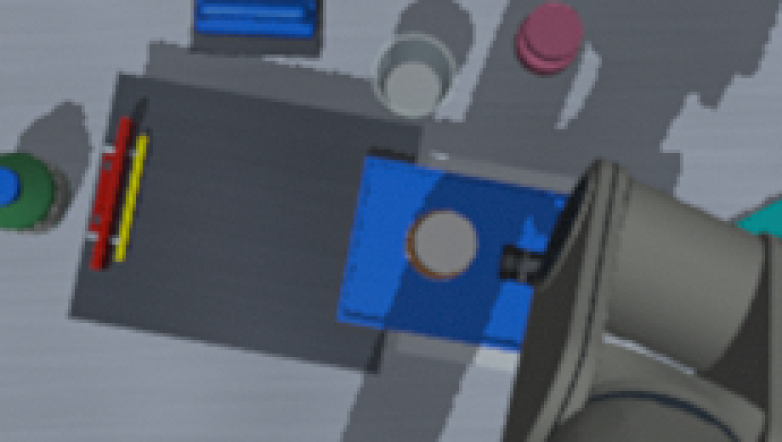

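The nose edge lies about 40 mm onto the deck (crop line (368,155)–(340,322)), parallel to the deck edge. The jar stands upright at (443,243). Next I lower the nose gradually and feel for contact.

move_arm --moves '[{"offset": [0,0,0],"twist": [-0.0016,0.0003,0],"hand": 5},{"offset": [0,0,0],"twist": [-0.0016,0.0003,0],"hand": 5},{"offset": [0,0,0],"twist": [0,0,0],"hand": 5}]'

```text
time_s: 6.08
ee_pos: [0.4963, -0.1627, 0.082]
orientation: [0.101, 0.995, 0.025, 0.003]
force: [1.2, 1.2, 6.3]
width: 0.134
```

```bash
python3 -c "from tl import *; st()"
```

```text
t 6.08 pos [ 0.4963 -0.1627  0.082 ] F [1.23 1.19 6.34] M [-0.25 -0.14 -0.01] w 11.5
tool y yaw 78.4 pitch(y up) 2.86 roll(x up) 0.0
tcp along/left of deck -0.1273940805936491 0.00017047549969493377 F along/left 1.4125360035054189 -0.9647512754380364
```

move_arm --moves '[{"offset": [0,0,0],"twist": [-0.0016,0.0003,0],"hand": 5},{"offset": [0,0,0],"twist": [-0.0016,0.0003,0],"hand": 5},{"offset": [0,0,0],"twist": [0,0,0],"hand": 5}]'

```text
time_s: 6.33
ee_pos: [0.4962, -0.1627, 0.0819]
orientation: [0.101, 0.995, 0.02, 0.002]
force: [2.8, 4.4, 4.8]
width: 0.131
```

```bash
python3 -c "from tl import *; st()"
```

```text
t 6.33 pos [ 0.4962 -0.1627  0.0819] F [2.76 4.4  4.78] M [ 0.49 -0.36 -0.01] w 11.2
tool y yaw 78.39 pitch(y up) 2.28 roll(x up) 0.01
tcp along/left of deck -0.12742009416762076 0.00025942833426540845 F along/left 4.86082600248632 -1.8278818250054256
```

move_arm --moves '[{"offset": [0.0013,0.0065,0],"twist": [-0.0008,0.00016,0],"hand": 5},{"offset": [0.0007,0.0035,0],"twist": [-0.0008,0.00016,0],"hand": 5},{"offset": [0,0,0],"twist": [0,0,0],"hand": 5}]'

```text
time_s: 6.58
ee_pos: [0.4962, -0.1627, 0.0818]
orientation: [0.101, 0.995, 0.017, 0.002]
force: [2.4, 2.9, 5.2]
width: 0.132
```

```bash
python3 -c "from tl import *; st()"
```

```text
t 6.58 pos [ 0.4962 -0.1627  0.0818] F [2.37 2.86 5.18] M [ 0.34 -0.31 -0.01] w 11.3
tool y yaw 78.39 pitch(y up) 1.95 roll(x up) 0.0
tcp along/left of deck -0.12737940603483278 0.0002574791401098173 F along/left 3.2735014099954283 -1.7500944153293383
```

move_arm --moves '[{"offset": [0.0004,0.0018,0],"twist": [-0.0008,0.00016,0],"hand": 5},{"offset": [0.0003,0.0015,0],"twist": [-0.0008,0.00016,0],"hand": 5},{"offset": [0,0,0],"twist": [0,0,0],"hand": 5}]'

```text
time_s: 6.83
ee_pos: [0.4962, -0.1628, 0.0819]
orientation: [0.101, 0.995, 0.014, 0.001]
force: [0.9, 0.8, 4.7]
width: 0.133
```

```bash
python3 -c "from tl import *; st()"
```

```text
t 6.83 pos [ 0.4962 -0.1628  0.0819] F [0.87 0.83 4.68] M [ 0.45 -0.35  0.04] w 11.3
tool y yaw 78.37 pitch(y up) 1.65 roll(x up) -0.0
tcp along/left of deck -0.12749338299464844 0.0002461411605830135 F along/left 0.9901554266014999 -0.688352118889081
```

Contact on the deck edge shows at about 1.7°, so the step is about 4.4 mm. I'll open the fingers slightly so the tray truly rests across jack and deck, then regrip.

move_arm --moves '[{"offset": [0,0,0],"twist": [0,0,0],"hand": 20},{"offset": [0,0,0],"twist": [0,0,0],"hand": 20},{"offset": [0,0,0],"twist": [0,0,0],"hand": 20},{"offset": [0,0,0],"twist": [0,0,0],"hand": 20},{"offset": [0,0,0],"twist": [0,0,0],"hand": 20},{"offset": [0,0,0],"twist": [0,0,0],"hand": 20},{"offset": [0,0,0],"twist": [0,0,0],"hand": 20},{"offset": [0,0,0],"twist": [0,0,0],"hand": 20}]'

```text
time_s: 7.5
ee_pos: [0.4963, -0.1631, 0.0818]
orientation: [0.101, 0.995, 0.014, 0.002]
force: [0.3, -0.4, 0.7]
width: 0.233
```

```bash
python3 -c "from tl import *; st()
im=vision.capture('top'); cv2.imwrite('pics/rest.png',im[:,:,::-1])
rmb=im[:,:,2].astype(np.float32)-im[:,:,0]
o=lambda x,y:(140+x/3.4,150+y/3.4)
nose=edge(rmb,o(340,322),o(368,155),w=3); right=edge(rmb,o(368,155),o(560,188),w=3); left=edge(rmb,o(340,322),o(500,345),w=3)
c=np.array([cross(nose,left),cross(nose,right)]); P=onz('top',c,.0765); print(P,np.linalg.norm(P[0]-P[1]))
m=P.mean(0)[:2]-[.5219,-.0379]; u=np.array([.1994,.9799]); print('nose along,left',m@u,m@[-u[1],u[0]], 'yaw',np.degrees(np.arctan2(P[1,1]-P[0,1],P[1,0]-P[0,0]))+90)
"
```

```text
t 7.5 pos [ 0.4963 -0.1631  0.0818] F [ 0.3  -0.42  0.68] M [-0.07  0.02  0.05] w 19.9
tool y yaw 78.39 pitch(y up) 1.64 roll(x up) -0.01
tcp along/left of deck -0.1277734949706071 0.00015869459808087003 F along/left -0.35233779854434627 -0.3754050254924335
[[ 0.4673  0.0154  0.0765]
 [ 0.5956 -0.0111  0.0765]] 0.1309878519483434
nose along,left 0.0411854385488024 -0.0013890721170222034 yaw 78.34171890415489
```

The tray rests freely across both. The nose is 41 mm past the edge, yaw 78.3°, and about 1 mm off the centreline like the stop; the width check gives 131 mm (expected 130). Next I regrip, then slide with the tail still on the jack, pitching up slightly over the edge.

move_arm --moves '[{"offset": [0,0,0],"twist": [0,0,0],"hand": 8},{"offset": [0,0,0],"twist": [0,0,0],"hand": 5},{"offset": [0,0,0],"twist": [0,0,0],"hand": 5},{"offset": [0,0,0],"twist": [0,0,0],"hand": 5},{"offset": [0,0,0],"twist": [0,0,0],"hand": 5},{"offset": [0,0,0.001],"twist": [0.0012,-0.0002,0],"hand": 5}]'

```text
time_s: 8.05
ee_pos: [0.4964, -0.163, 0.082]
orientation: [0.101, 0.995, 0.016, 0.002]
force: [0.6, 0.9, 0.7]
width: 0.132
```

```bash
python3 -c "from tl import *; st()"
```

```text
t 8.05 pos [ 0.4964 -0.163   0.082 ] F [0.64 0.91 0.74] M [ 0.05  0.03 -0.01] w 11.3
tool y yaw 78.41 pitch(y up) 1.86 roll(x up) -0.02
tcp along/left of deck -0.12770024370980548 4.394930924879188e-05 F along/left 1.0179448350611633 -0.44535460717578396
```

move_arm --moves '[{"offset": [0.0135,0.066,0.0005],"twist": [0.0007,-0.00014,0],"hand": 5},{"offset": [0.0135,0.066,0.0005],"twist": [0.0007,-0.00014,0],"hand": 5},{"offset": [0.0135,0.066,0.0005],"twist": [0.0007,-0.00014,0],"hand": 5},{"offset": [0.0135,0.066,0.0005],"twist": [0.0007,-0.00014,0],"hand": 5},{"offset": [0.0135,0.066,0.0005],"twist": [0.0008,-0.00016,0],"hand": 5},{"offset": [0,0,0],"twist": [0,0,0],"hand": 5}]'

```text
time_s: 8.55
ee_pos: [0.5016, -0.1372, 0.0821]
orientation: [0.101, 0.995, 0.022, 0.002]
force: [1.4, 3.7, 0.6]
width: 0.134
```

```bash
python3 -c "from tl import *; st()"
```

```text
t 8.55 pos [ 0.5016 -0.1372  0.0821] F [1.36 3.67 0.57] M [ 0.14 -0.15 -0.02] w 11.5
tool y yaw 78.42 pitch(y up) 2.56 roll(x up) 0.0
tcp along/left of deck -0.10132629472497609 0.00012077426747696434 F along/left 3.8715158520598467 -0.5960750266534841
```

move_arm --moves '[{"offset": [0.0135,0.066,0.0003],"twist": [0.0006,-0.00012,0],"hand": 5},{"offset": [0.0135,0.066,0.0003],"twist": [0.0006,-0.00012,0],"hand": 5},{"offset": [0.0135,0.066,0.0003],"twist": [0.0006,-0.00012,0],"hand": 5},{"offset": [0.0135,0.066,0.0003],"twist": [0.0007,-0.00014,0],"hand": 5},{"offset": [0.0135,0.066,0.0003],"twist": [0.0007,-0.00014,0],"hand": 5},{"offset": [0.0135,0.066,0.0003],"twist": [0.0007,-0.00014,0],"hand": 5},{"offset": [0,0,0],"twist": [0,0,0],"hand": 5}]'

```text
time_s: 9.13
ee_pos: [0.5076, -0.1075, 0.0822]
orientation: [0.101, 0.994, 0.029, 0.003]
force: [0.6, 2.4, 0.1]
width: 0.131
```

```bash
python3 -c "from tl import *; st()"
```

```text
t 9.13 pos [ 0.5076 -0.1075  0.0822] F [0.56 2.42 0.06] M [ 0.16 -0.11  0.07] w 11.2
tool y yaw 78.4 pitch(y up) 3.28 roll(x up) 0.01
tcp along/left of deck -0.07108639728547998 0.00010183610740935763 F along/left 2.482333299382545 -0.06526317487817575
```

The tray's centre is now over the deck and forces are small. I'll bring the tail up to deck level, pivoting on the edge.

move_arm --moves '[{"offset": [0.0005,0.0026,0.0082],"twist": [-0.0027,0.00055,0],"hand": 5},{"offset": [0.0005,0.0026,0.0082],"twist": [-0.0027,0.00055,0],"hand": 5},{"offset": [0.0005,0.0026,0.0082],"twist": [-0.0027,0.00055,0],"hand": 5},{"offset": [0.0005,0.0026,0.0082],"twist": [-0.0027,0.00055,0],"hand": 5},{"offset": [0.0005,0.0026,0.0082],"twist": [-0.0027,0.00055,0],"hand": 5},{"offset": [0.0005,0.0026,0.0082],"twist": [-0.0027,0.00055,0],"hand": 5},{"offset": [0,0,0],"twist": [0,0,0],"hand": 5}]'

```text
time_s: 9.72
ee_pos: [0.5076, -0.1073, 0.086]
orientation: [0.101, 0.995, 0.002, 0.0]
force: [-0.2, 0.2, -0.7]
width: 0.133
```

```bash
python3 -c "from tl import *; st()"
```

```text
t 9.72 pos [ 0.5076 -0.1073  0.086 ] F [-0.16  0.21 -0.72] M [-0.05  0.05  0.03] w 11.4
tool y yaw 78.43 pitch(y up) 0.2 roll(x up) 0.01
tcp along/left of deck -0.07090356917454245 0.00018392185206938657 F along/left 0.17238235470622837 0.1996257172957507
```

move_arm --moves '[{"offset": [0.0135,0.066,0],"twist": [0,0,0],"hand": 5},{"offset": [0.0213,0.1045,0],"twist": [0,0,0],"hand": 5},{"offset": [0.0213,0.1045,0],"twist": [0,0,0],"hand": 5},{"offset": [0.0213,0.1045,0],"twist": [0,0,0],"hand": 5},{"offset": [0.0213,0.1045,0],"twist": [0,0,0],"hand": 5},{"offset": [0.0213,0.1045,0],"twist": [0,0,0],"hand": 5},{"offset": [0.0213,0.1045,0],"twist": [0,0,0],"hand": 5},{"offset": [0,0,0],"twist": [0,0,0],"hand": 5}]'

```text
time_s: 10.38
ee_pos: [0.5189, -0.0537, 0.0862]
orientation: [0.101, 0.995, 0.003, 0.001]
force: [1.3, 3.5, 2.8]
width: 0.134
```

```bash
python3 -c "from tl import *; st()"
```

```text
t 10.38 pos [ 0.5189 -0.0537  0.0862] F [1.26 3.45 2.81] M [ 0.62 -0.11 -0.02] w 11.4
tool y yaw 78.44 pitch(y up) 0.31 roll(x up) -0.05
tcp along/left of deck -0.016117363403138657 -0.0002604711265967907 F along/left 3.6365735166088644 -0.5492835411696342
```

move_arm --moves '[{"offset": [0.0135,0.066,0.001],"twist": [0,0,0],"hand": 5},{"offset": [0.0135,0.066,0],"twist": [0,0,0],"hand": 5},{"offset": [0.0135,0.066,0],"twist": [0,0,0],"hand": 5},{"offset": [0.0135,0.066,0],"twist": [0,0,0],"hand": 5},{"offset": [0.0135,0.066,0],"twist": [0,0,0],"hand": 5},{"offset": [0.0135,0.066,0],"twist": [0,0,0],"hand": 5},{"offset": [0,0,0],"twist": [0,0,0],"hand": 5}]'

```text
time_s: 10.97
ee_pos: [0.5247, -0.0252, 0.0863]
orientation: [0.101, 0.995, 0.002, 0.001]
force: [-0.2, 0.1, 6.7]
width: 0.139
```

```bash
python3 -c "from tl import *; st()
im=vision.capture('top'); cv2.imwrite('pics/near.png',im[:,:,::-1]); b=im[150:280,140:330]
cv2.imwrite('pics/nearc.png',cv2.resize(b,None,fx=4,fy=4,interpolation=3)[:,:,::-1])"
```

```text
t 10.97 pos [ 0.5247 -0.0252  0.0863] F [-0.25  0.08  6.72] M [-0.48  0.22 -0.03] w 11.8
tool y yaw 78.43 pitch(y up) 0.26 roll(x up) -0.04
tcp along/left of deck 0.012986924289056062 -0.0002388685617897082 F along/left 0.02504558992720404 0.2562062426931163
```

View pics/nearc.png

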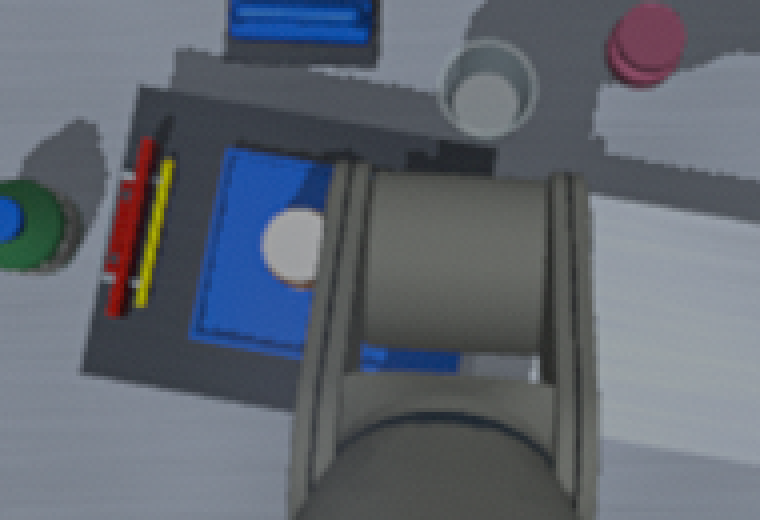

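Yellow runs from crop (168,160) to (141,305) and the tray nose from (230,150) to (193,337). They look parallel and centred, and the jar is upright. I'll measure the gap on the common plane z = 0.075 m.

```bash
python3 -c "from tl import *
np.set_printoptions(precision=4,suppress=True)
im=cv2.imread('pics/near.png')[:,:,::-1].copy(); rmb=im[:,:,2].astype(np.float32)-im[:,:,0]
o=lambda x,y:(140+x/4,150+y/4)
nose=edge(rmb,o(193,337),o(230,150),w=3); right=edge(rmb,o(230,150),o(325,165),w=2.5,trim=.2); left=edge(rmb,o(193,337),o(300,357),w=2.5)
N=onz('top',[cross(nose,left),cross(nose,right)],.075)
yel=edge(-rmb,o(148,305),o(174,160),w=1.7); red=edge(-rmb,o(125,315),o(153,140),w=1.7)
Y=onz('top',[yel[0]-yel[1]*15,yel[0]+yel[1]*15],.075)
u=np.array([.1994,.9799]);n=np.array([-u[1],u[0]]);f=np.array([.5219,-.0379])
yaw=lambda P:np.degrees(np.arctan2(abs(P[1,1]-P[0,1]),abs(P[1,0]-P[0,0])))
for k,P in(('nose',N),('yel',Y)): print(k,(P[:,:2]-f)@u,(P[:,:2]-f)@n,'yaw',90-yaw(P))
M=masks(im)
for k,z in(('yellow',.075),('red',.095)):
  for c,a,l in blobs(M[k],40):
    if 150<c[0]<190 and 180<c[1]<230:
        P=onz('top',np.argwhere(l)[:,::-1],z)[:,:2]; q=(P-f)@n; print(k,'lat range',q.min(),q.max(),(q.min()+q.max())/2,'mean',q.mean(),'along',((P-f)@u).min(),((P-f)@u).max())
"
```

```text
nose [0.1817 0.1814] [ 0.0642 -0.0671] yaw 78.39270460266506
yel [0.2128 0.2134] [ 0.034  -0.0464] yaw 78.91843642193632
yellow lat range -0.050521038588022794 0.04811413048201973 -0.0012034540530015334 mean -0.0008080077291555398 along 0.21336890330380445 0.2213354034114987
red lat range -0.060048090347938614 0.05636238109264876 -0.001842854627644927 mean -0.0018954936869123762 along 0.22509380151782402 0.23967747841844222
```

move_arm --moves '[{"offset": [0,0,0.004],"twist": [0,0,0],"hand": 5},{"offset": [0.0055,0.026,0],"twist": [0,0,0],"hand": 5},{"offset": [0.0055,0.026,0],"twist": [0,0,0],"hand": 5},{"offset": [0.0055,0.026,0],"twist": [0,0,0],"hand": 5},{"offset": [0,0,0],"twist": [0,0,0],"hand": 5}]'

```text
time_s: 11.43
ee_pos: [0.5256, -0.0197, 0.0864]
orientation: [0.101, 0.995, 0.002, 0.0]
force: [-0.2, -3.6, 4.5]
width: 0.133
```

```bash
python3 -c "from tl import *; st()"
```

```text
t 11.43 pos [ 0.5256 -0.0197  0.0864] F [-0.16 -3.57  4.52] M [-0.96  0.19 -0.01] w 11.4
tool y yaw 78.4 pitch(y up) 0.25 roll(x up) -0.0
tcp along/left of deck 0.01853957325501336 -1.4760661249791286e-05 F along/left -3.5327305516366785 -0.5579727437588583
```

Gap about 31 mm; lateral offsets match (tray −1.5 mm, stop −1.2 to −1.8 mm) and yaws agree within measurement scatter. I'll advance 18 mm, then creep.

move_arm --moves '[{"offset": [0.0066,0.0327,0],"twist": [0,0,0],"hand": 5},{"offset": [0.0066,0.0327,0],"twist": [0,0,0],"hand": 5},{"offset": [0.0066,0.0327,0],"twist": [0,0,0],"hand": 5},{"offset": [0.0066,0.0327,0],"twist": [0,0,0],"hand": 5},{"offset": [0.0066,0.0327,0],"twist": [0,0,0],"hand": 5},{"offset": [0.0066,0.0327,0],"twist": [0,0,0],"hand": 5},{"offset": [0.0066,0.0327,0.002],"twist": [0,0,0],"hand": 5},{"offset": [0,0,0],"twist": [0,0,0],"hand": 5}]'

```text
time_s: 12.1
ee_pos: [0.5291, -0.0021, 0.0864]
orientation: [0.101, 0.995, 0.002, 0.0]
force: [-0.2, -0.6, 3.0]
width: 0.133
```

```bash
python3 -c "from tl import *; st()"
```

```text
t 12.1 pos [ 0.5291 -0.0021  0.0864] F [-0.23 -0.59  3.04] M [-0.57  0.09 -0.07] w 11.3
tool y yaw 78.4 pitch(y up) 0.28 roll(x up) 0.01
tcp along/left of deck 0.03653503016371453 0.00012798103827667251 F along/left -0.6217843081481347 0.11042724492010707
```

move_arm --moves '[{"offset": [0.0026,0.013,0],"twist": [0,0,0],"hand": 5},{"offset": [0.0026,0.013,0],"twist": [0,0,0],"hand": 5},{"offset": [0.0013,0.0065,0],"twist": [0,0,0],"hand": 5},{"offset": [0.0013,0.0065,0],"twist": [0,0,0],"hand": 5}]'

```text
time_s: 12.43
ee_pos: [0.5295, 0.0002, 0.0863]
orientation: [0.101, 0.995, 0.002, 0.0]
force: [-0.8, -4.1, 2.2]
width: 0.129
```

```bash
python3 -c "from tl import *; st()"
```

```text
t 12.43 pos [0.5295 0.0002 0.0863] F [-0.78 -4.14  2.18] M [-1.16  0.17 -0.08] w 11.0
tool y yaw 78.39 pitch(y up) 0.25 roll(x up) 0.01
tcp along/left of deck 0.038810255302273264 0.00012928730320486658 F along/left -4.215126099997073 -0.05986031499163394
```

move_arm --moves '[{"offset": [0.0013,0.0065,0],"twist": [0,0,0],"hand": 5},{"offset": [0.0013,0.0065,0],"twist": [0,0,0],"hand": 5},{"offset": [0.0013,0.0065,0],"twist": [0,0,0],"hand": 5},{"offset": [0.0013,0.0065,0],"twist": [0,0,0],"hand": 5},{"offset": [0.0013,0.0065,0],"twist": [0,0,0],"hand": 5}]'

```text
time_s: 12.85
ee_pos: [0.53, 0.0027, 0.0864]
orientation: [0.101, 0.995, 0.002, 0.0]
force: [-0.6, -3.5, 1.3]
width: 0.134
```

move_arm --moves '[{"offset": [0.0011,0.0052,0],"twist": [0,0,0],"hand": 5},{"offset": [0.0011,0.0052,0],"twist": [0,0,0],"hand": 5},{"offset": [0.0011,0.0052,0],"twist": [0,0,0],"hand": 5}]'

```text
time_s: 13.1
ee_pos: [0.5303, 0.0039, 0.0864]
orientation: [0.101, 0.995, 0.002, 0.0]
force: [-0.3, -2.7, -0.0]
width: 0.132
```

move_arm --moves '[{"offset": [0.0011,0.0052,0],"twist": [0,0,0],"hand": 5},{"offset": [0.0011,0.0052,0],"twist": [0,0,0],"hand": 5}]'

```text
time_s: 13.27
ee_pos: [0.5304, 0.0046, 0.0864]
orientation: [0.101, 0.995, 0.002, 0.0]
force: [-1.5, -2.6, 0.1]
width: 0.134
```

move_arm --moves '[{"offset": [0.0011,0.0052,0],"twist": [0,0,0],"hand": 5},{"offset": [0.0011,0.0052,0],"twist": [0,0,0],"hand": 5}]'

```text
time_s: 13.43
ee_pos: [0.5306, 0.0054, 0.0864]
orientation: [0.101, 0.995, 0.002, 0.0]
force: [0.3, -2.0, -1.0]
width: 0.135
```

move_arm --moves '[{"offset": [0.0011,0.0052,0],"twist": [0,0,0],"hand": 5},{"offset": [0.0011,0.0052,0],"twist": [0,0,0],"hand": 5}]'

```text
time_s: 13.6
ee_pos: [0.5308, 0.0062, 0.0863]
orientation: [0.101, 0.995, 0.002, 0.0]
force: [0.6, -1.9, -1.5]
width: 0.133
```

```bash
python3 -c "from tl import *; st()"
```

```text
t 13.6 pos [0.5308 0.0062 0.0863] F [ 0.58 -1.86 -1.52] M [-0.73  0.18 -0.03] w 11.3
tool y yaw 78.39 pitch(y up) 0.26 roll(x up) 0.01
tcp along/left of deck 0.0449818275235348 0.0001139210523733615 F along/left -1.7069955734674889 -0.9405381673689954
```

move_arm --moves '[{"offset": [0.0008,0.004,0],"twist": [0,0,0],"hand": 5},{"offset": [0.0008,0.004,0],"twist": [0,0,0],"hand": 5}]'

```text
time_s: 13.77
ee_pos: [0.5309, 0.0068, 0.0864]
orientation: [0.101, 0.995, 0.002, 0.0]
force: [-1.2, -1.4, -1.4]
width: 0.129
```

move_arm --moves '[{"offset": [0.0008,0.004,0],"twist": [0,0,0],"hand": 5},{"offset": [0.0008,0.004,0],"twist": [0,0,0],"hand": 5}]'

```text
time_s: 13.93
ee_pos: [0.531, 0.0074, 0.0864]
orientation: [0.101, 0.995, 0.002, 0.0]
force: [-0.6, -2.0, -2.0]
width: 0.135
```

move_arm --moves '[{"offset": [0.0008,0.004,0],"twist": [0,0,0],"hand": 5},{"offset": [0.0008,0.004,0],"twist": [0,0,0],"hand": 5}]'

```text
time_s: 14.1
ee_pos: [0.5312, 0.0079, 0.0864]
orientation: [0.101, 0.995, 0.002, 0.0]
force: [-1.3, -4.2, -2.6]
width: 0.134
```

move_arm --moves '[{"offset": [0.0005,0.0026,0],"twist": [0,0,0],"hand": 5},{"offset": [0,0,0],"twist": [0,0,0],"hand": 5}]'

```text
time_s: 14.27
ee_pos: [0.5311, 0.0079, 0.0863]
orientation: [0.101, 0.995, 0.002, 0.0]
force: [0.4, -3.3, -3.0]
width: 0.137
```

move_arm --moves '[{"offset": [0.0005,0.0026,0],"twist": [0,0,0],"hand": 5},{"offset": [0,0,0],"twist": [0,0,0],"hand": 5}]'

```text
time_s: 14.43
ee_pos: [0.5312, 0.0079, 0.0864]
orientation: [0.101, 0.995, 0.002, 0.0]
force: [-0.3, -6.0, -2.5]
width: 0.128
```

```bash
python3 -c "from tl import *; st()"
```

```text
t 14.43 pos [0.5312 0.0079 0.0864] F [-0.34 -6.03 -2.47] M [-1.17  0.18  0.01] w 10.9
tool y yaw 78.4 pitch(y up) 0.23 roll(x up) 0.01
tcp along/left of deck 0.04672346154068064 3.7441027513771016e-05 F along/left -5.9802819937126594 -0.8750582386928525
```

Contact: the position has stopped and the force is rising. I'll press a little further to confirm (well under 20 N), then settle the tail flat.

move_arm --moves '[{"offset": [0.0005,0.0026,-0.002],"twist": [-0.0006,0.0001,0],"hand": 5},{"offset": [0.0005,0.0026,-0.002],"twist": [-0.0006,0.0001,0],"hand": 5},{"offset": [0,0,0],"twist": [0,0,0],"hand": 5}]'

```text
time_s: 14.68
ee_pos: [0.5312, 0.0079, 0.0863]
orientation: [0.101, 0.995, -0.0, 0.0]
force: [-1.0, -9.8, -0.2]
width: 0.133
```

```bash
python3 -c "from tl import *; st()"
```

```text
t 14.68 pos [0.5312 0.0079 0.0863] F [-0.99 -9.76 -0.2 ] M [-1.43  0.26  0.04] w 11.4
tool y yaw 78.4 pitch(y up) -0.03 roll(x up) -0.0
tcp along/left of deck 0.04669815775625582 1.1212230720325475e-06 F along/left -9.764113643162178 -0.977666623666031
```

move_arm --moves '[{"offset": [-0.001,-0.005,-0.002],"twist": [0,0,0],"hand": 5},{"offset": [0,0,0],"twist": [0,0,0],"hand": 5},{"offset": [0,0,0],"twist": [0,0,0],"hand": 16},{"offset": [0,0,0],"twist": [0,0,0],"hand": 24},{"offset": [0,0,0],"twist": [0,0,0],"hand": 34},{"offset": [0,0,0],"twist": [0,0,0],"hand": 34},{"offset": [0,0,0],"twist": [0,0,0],"hand": 34},{"offset": [0,0,0],"twist": [0,0,0],"hand": 34}]'

```text
time_s: 15.35
ee_pos: [0.5314, 0.0085, 0.086]
orientation: [0.101, 0.995, 0.0, 0.0]
force: [1.2, -0.1, 0.1]
width: 0.399
```

```bash
python3 -c "from tl import *; st()"
```

```text
t 15.35 pos [0.5314 0.0085 0.086 ] F [ 1.17 -0.09  0.08] M [-0.03  0.02 -0.01] w 34.1
tool y yaw 78.4 pitch(y up) 0.05 roll(x up) -0.02
tcp along/left of deck 0.047318862951359585 -7.639104564078634e-05 F along/left 0.14300159238454835 -1.1603288144890564
```

The fingers are open and the forces near zero. I'll lift straight up, then retreat so the camera sees the tray.

move_arm --moves '[{"offset": [0,0,0.1],"twist": [0,0,0],"hand": 34},{"offset": [0,0,0.25],"twist": [0,0,0],"hand": 34},{"offset": [0,0,0.4],"twist": [0,0,0],"hand": 34},{"offset": [0,0,0.5],"twist": [0,0,0],"hand": 34},{"offset": [0,0,0.5],"twist": [0,0,0],"hand": 34},{"offset": [0,-0.4,0.2],"twist": [0,0,0],"hand": 34},{"offset": [0,-0.5,0],"twist": [0,0,0],"hand": 34},{"offset": [0,-0.5,0],"twist": [0,0,0],"hand": 34}]'

```text
time_s: 16.02
ee_pos: [0.5322, -0.0974, 0.2349]
orientation: [0.1, 0.995, 0.0, 0.002]
force: [0.3, -1.0, -0.4]
width: 0.395
```

move_arm --moves '[{"offset": [0,-0.5,0],"twist": [0,0,0],"hand": 34},{"offset": [0,-0.5,0],"twist": [0,0,0],"hand": 34},{"offset": [0,-0.5,0],"twist": [0,0,0],"hand": 34},{"offset": [0,-0.4,0],"twist": [0,0,0],"hand": 34},{"offset": [0,0,0],"twist": [0,0,0],"hand": 34}]'

```text
time_s: 16.43
ee_pos: [0.5314, -0.2442, 0.233]
orientation: [0.103, 0.995, -0.001, 0.001]
force: [1.1, -0.9, 0.2]
width: 0.398
```

```bash
python3 -c "from tl import *; st()
im=vision.capture('top'); cv2.imwrite('pics/fin.png',im[:,:,::-1]); s=vision.capture('scene')
b=cv2.resize(im[150:270,140:330],None,fx=2.3,fy=2.3,interpolation=3); c=cv2.resize(s[120:280,220:390],None,fx=2.1,fy=2.1,interpolation=3)
H=max(len(b),len(c)); pad=lambda x:cv2.copyMakeBorder(x,0,H-len(x),0,0,0)
cv2.imwrite('pics/finc.png',np.hstack([pad(b),pad(c)])[:,:,::-1]); print(b.shape,c.shape)"
```

```text
t 16.43 pos [ 0.5314 -0.2442  0.233 ] F [ 1.1  -0.87  0.18] M [ 0.02 -0.05 -0.06] w 34.0
tool y yaw 78.17 pitch(y up) -0.07 roll(x up) -0.13
tcp along/left of deck -0.2002706013262772 -0.050441932635697795 F along/left -0.6309960550463873 -1.252050756707237
(276, 437, 3) (336, 357, 3)
```

View pics/finc.png

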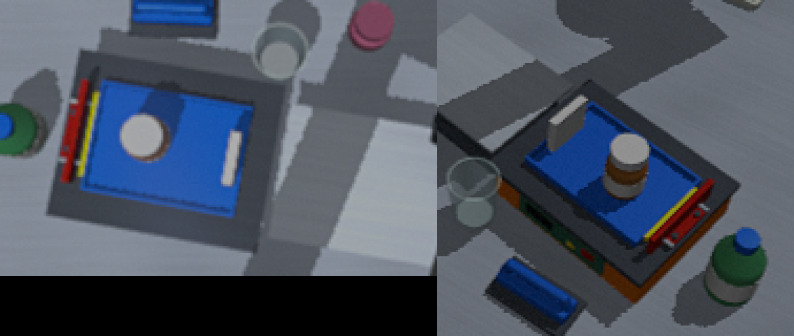

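The tray lies flat on the deck against the yellow bumper, square and centred, with the jar upright at (145,137). The neighbours look undisturbed. One last numeric check.

```bash
python3 -c "from tl import *
np.set_printoptions(precision=4,suppress=True)
im=cv2.imread('pics/fin.png')[:,:,::-1].copy(); rmb=im[:,:,2].astype(np.float32)-im[:,:,0]
o=lambda x,y:(140+x/2.3,150+y/2.3)
c=[o(83,187),o(234,214),o(253,102),o(104,80)]
P=onz('top',corners(rmb,c,w=2.5),.075)
u=np.array([.1994,.9799]);n=np.array([-u[1],u[0]]);f=np.array([.5219,-.0379])
print((P[:,:2]-f)@u,(P[:,:2]-f)@n); print([np.round(v,4) for v in frame(P)])
M=masks(im)
for k,z in(('yellow',.075),('red',.095)):
  for cc,a,l in blobs(M[k],40):
    if 150<cc[0]<190 and 180<cc[1]<230:
        Q=onz('top',np.argwhere(l)[:,::-1],z)[:,:2]; print(k,((Q-f)@n).mean(),cv2.minAreaRect(Q.astype(np.float32))[2],((Q-f)@u).min())
"
```

```text
[0.2142 0.0341 0.0344 0.2143] [ 0.0642  0.0645 -0.0671 -0.0669]
[array([0.548 , 0.0836, 0.075 ]), array([0.5659, 0.1718, 0.075 ]), array([ 0.53  , -0.0046,  0.075 ]), np.float64(78.4935), np.float64(78.5919), np.float64(0.18), np.float64(0.1314)]
yellow -0.001988440101419261 78.50582885742188 0.21654264378503116
red -0.0013419097486105506 78.58123779296875 0.22507438375806563
```

```bash
python3 -c "from workcell import job; print(job.job_done())"
```

```text
the job is handed in; nothing more can be done
None
```

The blue tray is home against the yellow bumper with its jar upright, and the job was handed in at about 16.5 s. I pinched the grip plate and raised only the nose, with the tail kept on the jack until the tray's centre was over the deck. At the step I let go so the tray rested freely across jack and deck for about 0.7 s. I then regripped it and slid on, levelling it to deck height.

**Contact:** the bumper was felt where the tray stopped advancing and the force rose. I confirmed it at 9.8 N, the highest force I read, then released and retreated.

**Last checks:**
- **Squareness:** tray yaw is 78.5°, and the bumper and stop read 78.5–78.6°.
- **Centring:** the tray's sideways position is within about 1 mm of the stop's.
- **Seating:** the nose edge reads 214 mm past the step. The tray measures 180 x 131 mm in the picture (given 180 x 130), and it looks flat on the deck.
- **Surroundings:** the jar is upright, and the beaker, punch, reagent bottle and pink jar look unmoved.

**Disagreements:**
- The first fit of the deck's front edge gave a length of 255 mm where 250 mm was expected, so I used the deck's sides and back edge instead.
- Felt contact came about 2 mm later than the camera gap suggested, within calibration, so I went by the felt contact.
- One yaw fit of the bumper read 78.9°, which I took as noise.

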